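# Close a growing box in the sprung lid press

## Task

Fold the hinged clear lid of the open growing box shut, then slide the box along the bench, flat against the back fence, under the press until it is home against the end stop. Push the red paddle of the press firmly down so that its pad squeezes the lid for about a second, then let the sprung arm rise slowly all the way under control, never letting it snap up. Leave the closed box in place under the raised press and do not disturb the cups or the other box.

Things in the scene. Friction and masses are not known exactly. Their poses are not given: they have to be found in the camera images.
- press: Fixed bench press: grey column (x 80 to 190, y -65 to 65 mm, 125 mm high), blue sprung arm (32 mm wide) reaching forward. Frame on the table at the middle of the pressing place, where the middle of the box belongs: x to the back (column), y left along the fence (whence boxes come). The arm's hinge line runs along y at x = 110, z = 100 mm. Raised, it leaves at least 85 mm of height under its pad.
- pocket (a point): Middle of the pressing place on the table, the same point and axes as press.
- press_arm (a joint): Arm angle, rad: 0 = fully raised (its rest), grows as pressed, at most 0.52. At about 0.45 the arm is level and its rubber pad (70 x 70 mm, 110 mm in front of the hinge line) lies flat on a shut lid. The spring lifts the paddle with about 1 N at the top, 7 N at 0.45; pushing with about 15 N squeezes the lid well. Let go when down, it snaps up at several rad/s.
- paddle (a point): Middle of the top of the red paddle at the arm's front end (50 mm along the arm, 90 mm across), where to push. It lies 250 mm from the hinge line along the arm and 15 mm above the arm's line through the hinge; about 220 mm above the table when raised (leaning 0.45 rad, front edge up), and travels some 110 mm down on an arc.
- guide: Fixed aluminium guide with the origin and axes of press: back fence 30 mm high, inner face at x = 61.5 mm, from y = -105 to 345 mm; end stop on the right, 30 mm high, inner face at y = -86.5 mm, from x = -61 to 73 mm. A box against both stands on the pressing place within 2 mm.
- box: Loose black growing box, about 0.4 kg, six plugs with sprouts in it: 120 mm (x) by 170 mm (y), 50 mm high to the rim, walls 4 mm. Origin at the middle of its underside. It starts on the table in front of the left part of the fence, within 0.2 rad of square to it, lid hinge towards the robot.
- lid (a joint): Angle of the box's clear lid with green frame, rad: 0 = flat shut, grows as it opens towards the robot; starts at 1.5 to 2.0 (standing up). Hinge line: the front top edge of the box, x = -60, z = 50 mm in its frame. Lid 120 mm from hinge to edge, 170 mm wide, 6 mm thick (shut, its top is 56 mm above the table). The stiff hinge stays where left; about 1 N at the edge moves it.
- lid_edge (a point): Middle of the lid's free edge, 120 mm from the hinge line.
- cup_a: Clear domed cup with a sprout, loose, 84 mm across, 154 mm tall, origin at the middle of its base; standing to the right of the red paddle. Leave alone.
- cup_b: The same kind of cup, behind the fence. Leave alone.
- cup_c: The same kind of cup, to the right of the end stop. Leave alone.
- done_box: Another growing box, 120 x 170 x 56 mm, already shut, in front on the right. Leave alone.

How it is judged:
On the way, in this order (a step that is already met when the one before it is completed fails the run):
1. the lid is folded shut, or nearly (under 0.2 rad), before the box goes under the press (value of joint lid below 0.2 rad and horizontal distance between box and pocket above 0.05 m), for 0.1 s.
2. the box is home on the pressing place (within 12 mm, square within 0.10 rad), the arm still up (horizontal distance between box and pocket below 0.012 m and angle between the x axis of box and the x axis of press, either way round below 0.1 rad and value of joint press_arm below 0.1 rad), for 0.2 s.
3. the press squeezes the shut lid with more than 6 N for 0.4 s (horizontal distance between box and pocket below 0.012 m and angle between the x axis of box and the x axis of press, either way round below 0.1 rad and contact force between press and box above 6 N and value of joint lid below 0.05 rad and value of joint press_arm above 0.38 rad), for 0.4 s.
4. the arm is back up (under 0.06 rad) (value of joint press_arm below 0.06 rad), for 0.2 s.
At the end, for the whole second after the job is handed in: The box stands still and upright on the pressing place (middle within 12 mm, square to the press within 0.10 rad), its lid is shut (under 0.05 rad) and the arm is fully up (under 0.06 rad) (horizontal distance between box and pocket below 0.012 m and angle between the x axis of box and the x axis of press, either way round below 0.1 rad and value of joint lid below 0.05 rad and value of joint press_arm below 0.06 rad and linear speed of box below 0.02 m/s and angle between box's own z axis and vertical below 0.05 rad); the robot touches nothing.
It fails at once if the sprung arm rises faster than 1.0 rad/s (0.25 m/s at the paddle): it snapped back (velocity of joint press_arm below -1 rad/s).
It fails at once if the growing box is tipped or lifted (angle between box's own z axis and vertical above 0.3 rad or height (world z) of box above 0.03 m).
It fails at once if a cup or the other box is moved more than 20 mm (distance of any of cup_a, cup_b, cup_c, done_box from where it was at the start of the episode above 0.02 m).
It also fails if it takes over 72 s, if anything falls off the work surface, if the arm or the gripper's body presses on something with over 40 N, if the wrist force passes 120 N, or if a joint passes its speed limit or range.

## Robot

A 7-joint arm with a two-finger parallel gripper is mounted at the origin on the work surface. World frame = base frame: x ahead of the robot, y to its left, z up, the work surface at z = 0. Lengths are in m, angles in rad, forces in N, time in s.
With the tool pointing down it reaches from about 0.35 to 0.9 m from the base axis. Payload 19.9 kg.
Tool frame: the origin (TCP) lies between the finger pads; the fingertips stand 19 mm ahead of it and the grasp point (between the pads) is the TCP; z points along the fingers, y is the line along which they close (so a half turn about z gives the same grasp; the last joint's range is limited). The gripper opens to 94 mm and grips with 3 to 60 N. Pads are 16 mm wide; open, the fingers measure 119 mm over their backs; the gripper's body (75 mm by 177 mm) begins 78 mm behind the grasp point.
Start: joints at [1.155, 0.417, -0.01, 1.614, 0.005, 1.111, -0.053], TCP at [0.229, -0.582, 0.224] pointing down, gripper open.
Joint ranges: [-2.81, 2.81], [-0.39, 2.02], [-1.27, 1.25], [0.06, 2.57], [-1.19, 4.33], [0.19, 2], [-2.82, 2.82]. Speed limits (rad/s): [1.89, 1.89, 2.39, 2.39, 3.01, 3.01, 3.01].

## Interface

Orientations are given as a 3x3 rotation matrix whose columns are the frame's x, y, z axes.
In Python, from rig import robot gives the robot as it stands. Calls block until the motion is done:
- robot.move_ptp(position, orientation): joint-space move of the TCP to a pose.
- robot.move_linear(position, velocity=0.15, frame=None, threshold=None): straight line of the TCP; frame=None keeps the orientation; velocity is the mean speed in m/s. With threshold (N) it stops when the force on the tool has changed by that much, and returns True; else False.
- robot.goto_joints(angles): joint-space move.
- robot.gripper_to(opening): finger opening in m; the grip force is fixed at half the most; returns when the fingers have stopped.
- robot.pause(seconds).
- robot.ik(position, orientation): joint angles nearest the present ones, or None.
- robot.get_state(): the state.
- robot.grab_frame(name): name is "scene" or "top"; returns the picture (420x560x3 uint8, red, green, blue); there is no depth.
- robot.camera_info(name): a dict with "fx", "fy", "cx", "cy" (pixels), "rvec" (rotation vector, rad) and "tvec" (3), from world to camera coordinates, as OpenCV has them. Camera axes: x right, y down, z forward; pixel columns grow to the right and rows downward; lengths in m; the calibration is good to about 2 mm. A picture is of the moment at which its call begins. camera_info takes no time and is no camera call.
A pose or a line that the arm cannot do raises robot.PlanningError and nothing moves.
- robot.sign_off(): hands the job in; it is judged then, once.
The state is a dict: "time": time; "qpos": joint angles; "joint_vel": joint speeds; "effort": joint torques, N m; "ee_pos": TCP position; "tool_rot": TCP orientation; "force": force on the tool from outside, world axes, zero at the start; "moment": the same for the moment, N m; "opening": finger opening in m; "grasp_force": force on a finger pad.
Only numpy, scipy, OpenCV 4.12 (cv2) and the standard library are available. Lean on these libraries where they do the work, as an engineer would, in place of code of your own. Each camera call takes 0.05 s, during which the arm holds its last target. There are 200 camera calls.

## Working session

There is one attempt and no reset: what is moved stays moved. The work goes in short steps, each a Python script; the robot and the scene stay as the last script left them, time stands still between calls to the robot, and variables do not carry over. Pictures are saved under pics/ and viewed, at most 10 in all, crops included, and the job is handed in when it is done.

```bash
mkdir -p pics; ls
python3 - <<'E'
from rig import robot
import cv2
for n in("scene","top"):
    cv2.imwrite(f"pics/{n}0.png",cv2.cvtColor(robot.grab_frame(n),cv2.COLOR_RGB2BGR)); 
    c=robot.camera_info(n); print(c)
    R,_=cv2.Rodrigues(c["rvec"] if hasattr(c["rvec"],"shape") else __import__("numpy").array(c["rvec"]));print(-R.T@__import__("numpy").array(c["tvec"]).ravel())
s=robot.get_state();print(s)
E
```

```text
pics
{'fx': 491.70174269597925, 'fy': 491.70174269597925, 'cx': 270.94834972122857, 'cy': 215.31277945071713, 'rvec': array([ 2.2767296 ,  1.5459831 , -0.35688504]), 'tvec': array([-0.11955199, -0.43931876,  1.41914179])}
[ 0.98485284 -0.25600606  1.08893657]
{'fx': 403.7870604003157, 'fy': 403.7870604003157, 'cx': 277.9564794012283, 'cy': 204.9262287030707, 'rvec': array([ 2.15699359, -2.18450716,  0.11264741]), 'tvec': array([-0.10346186,  0.57720377,  1.16311284])}
[ 0.45558587 -0.10685192  1.2156168 ]
{'time': 0.1, 'qpos': array([ 1.1544923 ,  0.41788161, -0.01028454,  1.61409789,  0.00470691,
        1.11072376, -0.05300821]), 'joint_vel': array([-3.31755395e-05, -3.18277335e-04,  5.29550326e-05, -1.38201015e-03,
       -3.97664170e-04, -1.18171157e-03, -4.48323962e-04]), 'effort': array([ 9.92388086e-04, -8.52583051e+01,  6.39744569e-01, -4.26701832e+01,
       -4.88757959e-02,  1.63891981e-02,  4.29541979e-05]), 'ee_pos': array([ 0.22866882, -0.58132422,  0.22391509]), 'tool_rot': array([[ 9.30584520e-01,  3.66076786e-01, -4.88621461e-04],
       [ 3.66077098e-01, -9.30584018e-01,  9.71493298e-04],
       [-9.90621787e-05, -1.08292975e-03, -9.99999409e-01]]), 'force': array([-7.70900402e-01, -1.43995415e-01,  7.48027593e-05]), 'moment': array([ 0.01346344,  0.02845107, -0.0391212 ]), 'grasp_force': 0.0, 'opening': 0.09351552362328219}
```

View pics/scene0.png

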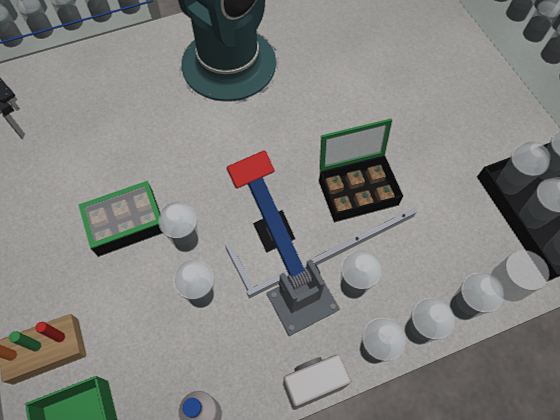

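View pics/top0.png

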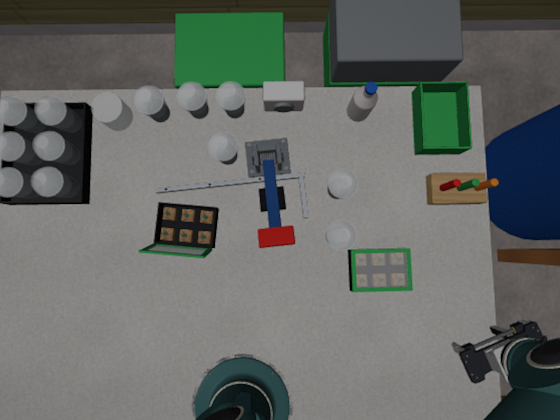

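Scene: red paddle near (250,169), box (360,185) with its lid standing at (355,145), fence from (248,293) to (415,212). Top: box (187,226), lid edge (175,252), fence (157,190)–(304,176), stop (304,176)–(307,218), paddle (276,236), cup_a (340,236). I'll zoom for the edges.

Run:
```python
import cv2
a=cv2.imread("pics/top0.png")[125:265,130:330]; cv2.imwrite("pics/topc.png",cv2.resize(a,None,fx=4,fy=4,interpolation=cv2.INTER_CUBIC))
a=cv2.imread("pics/scene0.png")[110:310,215:425]; cv2.imwrite("pics/scenec.png",cv2.resize(a,None,fx=3,fy=3,interpolation=cv2.INTER_CUBIC))
```

```text
(no output)
```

View pics/topc.png

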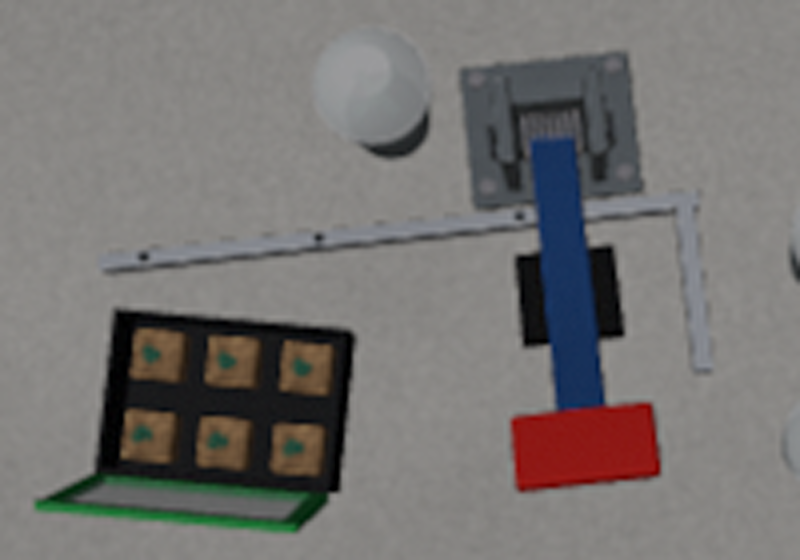

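View pics/scenec.png

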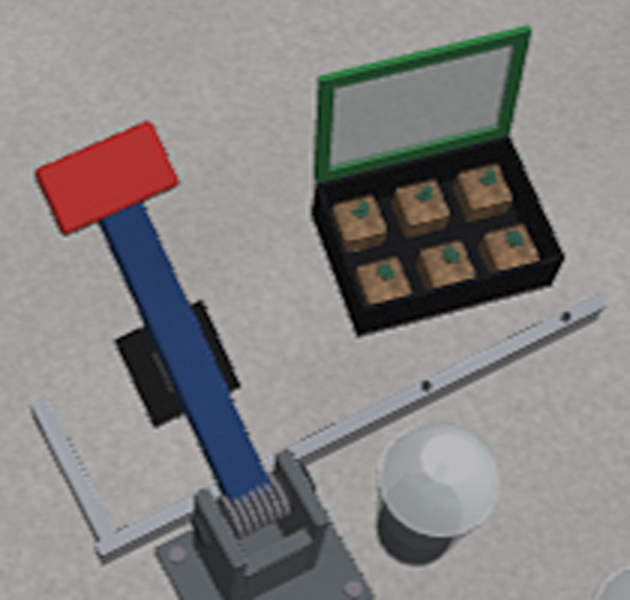

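The zoomed top crop shows the fence's inner top edge (103,268)→(680,212), the stop's inner edge down to (694,371), box rim corners (118,310), (355,332), (338,490), (98,472), and lid edge (38,502)–(298,529). In the scene crop the inner corner is about (110,540), the stop front (48,402) and the fence's left end (597,300).

```bash
cat > h.py <<'E'
import numpy as np, cv2
from rig import robot
def cam(n):
    c=robot.camera_info(n); R,_=cv2.Rodrigues(np.array(c["rvec"],float)); return c,R,-R.T@np.ravel(c["tvec"])
def ray(n,u,v):
    c,R,o=cam(n); d=R.T@np.array([(u-c["cx"])/c["fx"],(v-c["cy"])/c["fy"],1]); return o,d
def onz(n,u,v,z):
    o,d=ray(n,u,v); return o+d*(z-o[2])/d[2]
def tri(p,q):
    (o1,d1),(o2,d2)=ray("top",*p),ray("scene",*q)
    t=np.linalg.lstsq(np.c_[d1,-d2],o2-o1,rcond=None)[0]; a,b=o1+d1*t[0],o2+d2*t[1]
    return (a+b)/2,np.linalg.norm(a-b)
def mask(img,c):
    i=img.astype(int); k={"r":0,"g":1,"b":2}[c]; o=[j for j in range(3) if j!=k]
    return ((i[...,k]>1.6*i[...,o[0]])&(i[...,k]>1.6*i[...,o[1]])&(i[...,k]>60)).astype(np.uint8)
E
cat > m.py <<'E'
from h import *
np.set_printoptions(precision=4,suppress=True)
T=lambda x,y:((x+.5)/4-.5+130,(y+.5)/4-.5+125)
S=lambda x,y:((x+.5)/3-.5+215,(y+.5)/3-.5+110)
for nm,t,s in(("corner",(680,212),(110,540)),("stopfront",(694,371),(48,402)),("fenceleft",(103,268),(597,300))):
    print(nm,onz("top",*T(*t),.03),onz("scene",*S(*s),.03))
for nm,t,s in(("BL",(118,310),(562,257)),("BR",(355,332),(358,330)),("FR",(338,490),(315,180)),("FL",(98,472),(507,138))):
    print(nm,onz("top",*T(*t),.05),onz("scene",*S(*s),.05))
print("lid",tri(T(38,502),S(528,29)),tri(T(298,529),S(319,78)))
for nm in("top","scene"):
    i=cv2.cvtColor(cv2.imread(f"pics/{nm}0.png"),cv2.COLOR_BGR2RGB)
    m=cv2.moments(cv2.morphologyEx(mask(i[120:260,200:320],"r"),cv2.MORPH_OPEN,np.ones((3,3))))
    p=(m["m10"]/m["m00"]+200,m["m01"]/m["m00"]+120); print(p)
    if nm=="top":a=p
print(tri(a,p))
print("cup_a top", onz("top",340,236,.154))
E
python3 m.py
```

```text
corner [ 0.6565 -0.1762  0.03  ] [ 0.6654 -0.1816  0.03  ]
stopfront [ 0.538  -0.1843  0.03  ] [ 0.5441 -0.1873  0.03  ]
fenceleft [0.6199 0.2515 0.03  ] [0.6234 0.2502 0.03  ]
BL [0.5863 0.234  0.05  ] [0.5862 0.2333 0.05  ]
BR [0.5681 0.0621 0.05  ] [0.5846 0.0557 0.05  ]
FR [0.4543 0.074  0.05  ] [0.4485 0.0798 0.05  ]
FL [0.4694 0.2464 0.05  ] [0.4704 0.244  0.05  ]
lid (array([0.4489, 0.2469, 0.1705]), np.float64(0.002233796543817284)) (array([0.4297, 0.0809, 0.1686]), np.float64(0.0008173774028811227))
(275.77037037037036, 236.2577777777778)
(250.05034550839093, 168.6969397828233)
(array([ 0.4789, -0.105 ,  0.2155]), np.float64(0.002511121982140864))
cup_a top [ 0.4792 -0.272   0.154 ]
```

```bash
cat >> h.py <<'E'
np.set_printoptions(precision=4,suppress=True)
class Fr:
    def __init__(s,x,y,yaw): s.p=np.array([x,y,0]); c,n=np.cos(yaw),np.sin(yaw); s.R=np.array([[c,-n,0],[n,c,0],[0,0,1]])
    def __call__(s,v): return s.p+s.R@np.array(v,float)
    def inv(s,v): return s.R.T@(np.array(v)-s.p)
def tool(yaw,tilt=0.):
    "tool pointing down, y axis at yaw+90deg (world); tilt: about tool y"
    c,n=np.cos(yaw),np.sin(yaw); M=np.array([[c,n,0],[n,-c,0],[0,0,-1.]])
    return M@cv2.Rodrigues(np.array([0,tilt,0.]))[0]
PRESS=Fr(.589,-.096,.09)
TIP=.019
def save(n,f):
    i=robot.grab_frame(n); cv2.imwrite(f"pics/{f}.png",cv2.cvtColor(i,cv2.COLOR_RGB2BGR)); return i
def st(): s=robot.get_state(); print("t%.1f"%s["time"],s["ee_pos"],s["force"])
E
python3 - <<'E'
from h import *
B=Fr(.5195,.154,-.105); M=tool(-.105)
s=robot.get_state(); p=s["ee_pos"]
robot.move_linear([p[0],p[1],.38],velocity=.3)
start=B([-.13,0,.14+TIP])
robot.gripper_to(0.0)
robot.move_ptp([start[0],start[1],.36],M); st()
robot.move_linear(start,velocity=.2); st()
for a in np.linspace(1.8,.1,9):
    u=np.array([np.cos(a),0,np.sin(a)]);n=np.array([-np.sin(a),0,np.cos(a)])
    off=.006+.008*np.sin(a)
    robot.move_linear(B(np.array([-.06,0,.05+TIP])+.1*u+off*n),velocity=.12)
    print(round(a,2),robot.get_state()["force"])
q=robot.get_state()["ee_pos"]
print(robot.move_linear([q[0],q[1],.050+TIP],velocity=.03,threshold=6)); st()
robot.move_linear([q[0],q[1],.2],velocity=.2)
robot.move_linear([q[0]-.12,q[1],.2],velocity=.3)
save("top","top1");save("scene","scene1"); st()
E
```

```text
t4.9 [0.3905 0.1671 0.3601] [ 0.5011 -0.8135  0.3024]
t6.0 [0.3906 0.1679 0.1597] [0.5474 1.2457 0.3696]
1.8 [-0.1303 -0.1118 -0.5223]
1.59 [-1.14    0.4455 -0.5005]
1.38 [ 0.0705 -0.255  -0.6944]
1.16 [-0.1112  0.4696 -0.8531]
0.95 [-0.6622 -0.2182  0.342 ]
0.74 [-0.6906  0.0653  0.7792]
0.53 [0.3658 0.2853 0.1609]
0.31 [-0.7153 -0.1967 -0.4566]
0.1 [-0.3664  1.501   0.0819]
True
t9.6 [0.5583 0.1502 0.0749] [-3.8996 -3.0171 16.1289]
t11.0 [0.4383 0.1499 0.1996] [0.0499 0.0513 1.2356]
```

Run:
```python
import cv2
a=cv2.imread("pics/top1.png")[125:265,130:330]; cv2.imwrite("pics/topc1.png",cv2.resize(a,None,fx=4,fy=4,interpolation=cv2.INTER_CUBIC))
```

```text
(no output)
```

View pics/topc1.png

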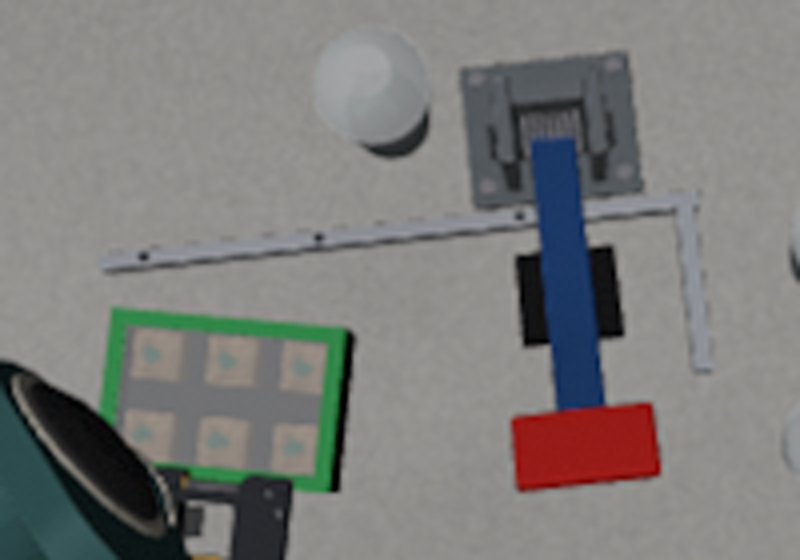

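Run:
```python
from h import *
for n in("top","scene"):
    i=cv2.cvtColor(cv2.imread(f"pics/{n}1.png"),cv2.COLOR_BGR2RGB); x0,x1=((130,225) if n=="top" else (300,420))
    m=np.zeros(i.shape[:2],np.uint8); m[110:280,x0:x1]=mask(i,"g")[110:280,x0:x1]
    c=max(cv2.findContours(m,0,2)[0],key=cv2.contourArea); W=np.array([onz(n,u,v,.056)[:2] for u,v in c[:,0]],np.float32)
    r=cv2.minAreaRect(W*1000); print(n,r); print(cv2.boxPoints(r))
```

```text
top ((519.8722534179688, 157.48587036132812), (169.33438110351562, 116.1624984741211), 84.16290283203125)
[[453.4815  79.1646]
 [569.0416  67.3508]
 [586.2631 235.8072]
 [470.7029 247.621 ]]
scene ((520.838623046875, 155.04620361328125), (169.6358184814453, 120.04951477050781), 84.34172821044922)
[[452.7437  76.5597]
 [572.2083  64.7234]
 [588.9335 233.5327]
 [469.4689 245.369 ]]
```

The top crop shows the lid shut, with its green frame (110,310)–(352,490) matching 170×120 mm in both views. The box is at (0.520, 0.156), yaw -0.10. Next I push it square to the fence.

Run:
```python
from h import *
yb=PRESS.inv([.520,.156,0]); print(yb); y=yb[1]
M=tool(.09); z=.018+TIP
robot.gripper_to(.09)
robot.move_linear(PRESS([-.155,y,.2]),velocity=.2,frame=M)
robot.move_linear(PRESS([-.155,y,z]),velocity=.2)
print(robot.move_linear(PRESS([-.058,y,z]),velocity=.05,threshold=9)); st()
print(PRESS.inv(robot.get_state()["ee_pos"]))
robot.move_linear(PRESS([-.1,y,z]),velocity=.15)
robot.move_linear(PRESS([-.15,y,.16]),velocity=.3)
save("top","top2");save("scene","scene2"); st()
for n in("top","scene"):
    i=cv2.cvtColor(cv2.imread(f"pics/{n}2.png"),cv2.COLOR_BGR2RGB); x0,x1=((130,225) if n=="top" else (300,420))
    m=np.zeros(i.shape[:2],np.uint8); m[110:280,x0:x1]=mask(i,"g")[110:280,x0:x1]
    c=max(cv2.findContours(m,0,2)[0],key=cv2.contourArea); W=np.array([onz(n,u,v,.056)[:2] for u,v in c[:,0]],np.float32)
    r=cv2.minAreaRect(W*1000); print(n,r,PRESS.inv([*np.array(r[0])/1000,0]))
```

```text
[-0.0461  0.2572  0.    ]
True
t15.3 [0.4983 0.1541 0.0366] [-0.5316  0.2377 -0.7889]
[-0.0679  0.2572  0.0366]
t16.3 [0.4167 0.1465 0.1595] [0.5082 0.5532 0.2761]
top ((564.5230102539062, 174.02716064453125), (119.45451354980469, 169.01626586914062), 5.1981987953186035) [-0.0001  0.2711  0.    ]
scene ((566.5474243164062, 171.99957275390625), (120.7651138305664, 169.89537048339844), 5.337757587432861) [0.0017 0.2689 0.    ]
```

Run:
```python
from h import *
print("cup_b",PRESS.inv(onz("top",222.5,146,.154)))
for s in (1,-1):
    M=tool(.09+s*np.pi/2,-s*.3)
    print(M[:,2],[robot.ik(PRESS([-.025,y,.025+.018]),M) for y in (.41,.25,.09)])
```

```text
cup_b [0.1462 0.1197 0.154 ]
[ 0.0266 -0.2943 -0.9553] [array([-0.0267,  1.0001, -1.068 ,  1.6285,  1.049 ,  1.4076, -1.2976]), array([ 0.2853,  0.9277, -1.0972,  1.8175,  1.1006,  1.3198, -1.1662]), array([ 0.565 ,  0.8526, -1.054 ,  1.8998,  1.1296,  1.2044, -0.9379])]
[ 0.0266 -0.2943 -0.9553] [array([-0.017 ,  1.0144, -1.0897,  1.6282,  1.0657,  1.4232,  1.8361]), array([ 0.2811,  0.9217, -1.0889,  1.8177,  1.0946,  1.3132,  1.9785]), array([-0.9762,  0.8965,  1.0777,  1.9492, -0.6744,  0.7887, -2.6496])]
```

Run:
```python
from h import *
M=tool(.09+np.pi/2,-.3); z=.022+.0182; X=-.025
robot.gripper_to(.055)
p=robot.get_state()["ee_pos"]; robot.move_linear([p[0],p[1],.22],velocity=.25)
robot.move_ptp(PRESS([X,.42,.22]),M)
robot.move_linear(PRESS([X,.405,z]),velocity=.25); st()
r=robot.move_linear(PRESS([X,.115,z]),velocity=.09,threshold=14); print(r,PRESS.inv(robot.get_state()["ee_pos"])); st()
save("top","top3");save("scene","scene3")
```

```text
t19.4 [0.5282 0.3057 0.0418] [ 0.8777 -0.3525  0.407 ]
False [-0.025   0.1151  0.0402]
t22.8 [0.5538 0.0164 0.0402] [0.062  3.6557 0.516 ]
```

View pics/scene3.png

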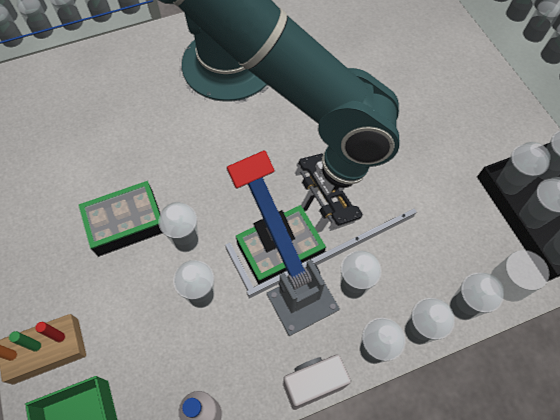

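The box is flat along the fence, at about (280,243), under the arm with a small gap to the stop. The gripper clears the press. Next comes the slow last push, then a check.

Run:
```python
from h import *
z=.022+.0182; X=-.025
r=robot.move_linear(PRESS([X,.085,z]),velocity=.025,threshold=7); print(r,PRESS.inv(robot.get_state()["ee_pos"])); st()
robot.move_linear(PRESS([X,.16,z]),velocity=.15)
robot.move_linear(PRESS([X,.24,.22]),velocity=.25)
save("top","top4");save("scene","scene4"); st()
from itertools import chain
for n in("top","scene"):
    i=cv2.cvtColor(cv2.imread(f"pics/{n}4.png"),cv2.COLOR_BGR2RGB); x0,x1=((225,320) if n=="top" else (225,340))
    m=np.zeros(i.shape[:2],np.uint8); m[150:285,x0:x1]=mask(i,"g")[150:285,x0:x1]
    c=np.vstack([k for k in cv2.findContours(m,0,2)[0] if cv2.contourArea(k)>15]); W=np.array([onz(n,u,v,.056)[:2] for u,v in c[:,0]],np.float32)
    r=cv2.minAreaRect(W*1000); print(n,r,PRESS.inv([*np.array(r[0])/1000,0]))
a=cv2.imread("pics/top4.png")[125:265,180:380]; cv2.imwrite("pics/topc4.png",cv2.resize(a,None,fx=4,fy=4,interpolation=cv2.INTER_CUBIC))
```

```text
True [-0.0247  0.1001  0.0401]
t23.6 [0.5554 0.0015 0.0401] [1.0629 3.5419 1.3286]
t25.2 [0.5423 0.1396 0.2186] [ 0.084   0.7198 -0.1269]
top ((589.8442993164062, -94.812255859375), (120.43309020996094, 165.57498168945312), 5.606817722320557) [0.0009 0.0011 0.    ]
scene ((592.4911499023438, -97.66389465332031), (119.83490753173828, 168.48989868164062), 5.692575931549072) [ 0.0033 -0.002   0.    ]
```

View pics/topc4.png

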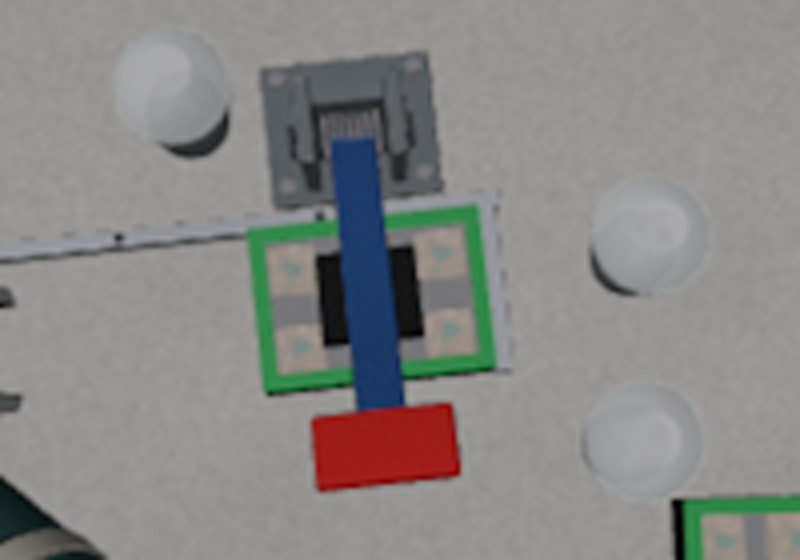

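The box is home: centre within about 2 mm, square, lid frame clear, arm raised, and the cups look unmoved. Now I press.

Run:
```python
from h import *
M=tool(.09+np.pi/2)
def arc(e,dz=0): return PRESS([.110-.25*np.cos(e)+.015*np.sin(e),0,.1+.25*np.sin(e)+.015*np.cos(e)+TIP+dz])
p=robot.get_state()["ee_pos"]; robot.move_linear([p[0],p[1],.34],velocity=.25)
robot.gripper_to(0)
robot.move_ptp(arc(.45,.10),M); st()
robot.move_linear(arc(.45,.012),velocity=.15); robot.pause(.2)
f0=robot.get_state()["force"][2]
for e in np.linspace(.45,0.02,5):
    robot.move_linear(arc(e),velocity=.06); print(round(e,2),robot.get_state()["force"]-[0,0,f0])
d=0
while d<.025:
    robot.pause(.1); f=np.mean([robot.get_state()["force"][2]-f0 for _ in range(3)])
    print("%.4f %.1f"%(d,f))
    if f>17: break
    d+=.0015; robot.move_linear(arc(.02,-d),velocity=.02)
st()
```

```text
t27.9 [ 0.4811 -0.1047  0.3414] [ 0.0364  0.4319 -0.4234]
0.45 [ 0.9997 -1.07    2.9429]
0.34 [-1.1752 -0.0763  4.2796]
0.24 [ 0.8288 -0.4845  5.4797]
0.13 [ 1.9661 -0.9496  6.3447]
0.02 [ 1.046  -1.2586  7.2367]
0.0000 7.0
0.0015 7.7
0.0030 7.5
0.0045 8.4
0.0060 20.8
t33.0 [ 0.4499 -0.1086  0.1339] [-4.7476  1.7112 19.4319]
```

Run:
```python
from h import *
def arc(e,dz=0): return PRESS([.110-.25*np.cos(e)+.015*np.sin(e),0,.1+.25*np.sin(e)+.015*np.cos(e)+TIP+dz])
robot.pause(.6); st(); robot.pause(.6); st()
robot.move_linear(arc(.02),velocity=.015)
for e in np.linspace(.02,.47,6)[1:]:
    robot.move_linear(arc(e),velocity=.035); st()
robot.move_linear(arc(.45,.03),velocity=.03)
robot.move_linear(arc(.45,.12),velocity=.2)
p=robot.get_state()["ee_pos"]; robot.move_linear([p[0]-.06,p[1]+.0,p[2]],velocity=.2)
save("top","top5");save("scene","scene5"); st()
n="scene"; i=cv2.cvtColor(cv2.imread("pics/scene5.png"),cv2.COLOR_BGR2RGB)
m=np.zeros(i.shape[:2],np.uint8); m[150:285,225:340]=mask(i,"g")[150:285,225:340]
c=np.vstack([k for k in cv2.findContours(m,0,2)[0] if cv2.contourArea(k)>15]); W=np.array([onz(n,u,v,.056)[:2] for u,v in c[:,0]],np.float32)
r=cv2.minAreaRect(W*1000); print(r,PRESS.inv([*np.array(r[0])/1000,0]))
```

```text
t33.6 [ 0.4499 -0.1086  0.1339] [-4.2652  0.0761 19.3874]
t34.2 [ 0.4499 -0.1086  0.1339] [-4.9218  0.8553 18.5707]
t35.6 [ 0.453  -0.1083  0.162 ] [ 2.714  -0.294   4.6933]
t36.4 [ 0.4575 -0.1079  0.1833] [ 2.0143 -0.0029  4.7993]
t37.2 [ 0.4641 -0.1073  0.2047] [-0.1445  0.8918  3.6728]
t38.0 [ 0.4729 -0.1065  0.2256] [1.563  0.8285 2.4024]
t38.8 [ 0.4832 -0.1056  0.2454] [-0.6297 -0.1409 -0.0388]
t40.9 [ 0.421  -0.1058  0.3605] [0.1113 0.0682 0.2142]
((592.06201171875, -97.71028900146484), (120.68927764892578, 168.4895477294922), 5.6963324546813965) [ 0.0029 -0.002   0.    ]
```

View pics/scene5.png

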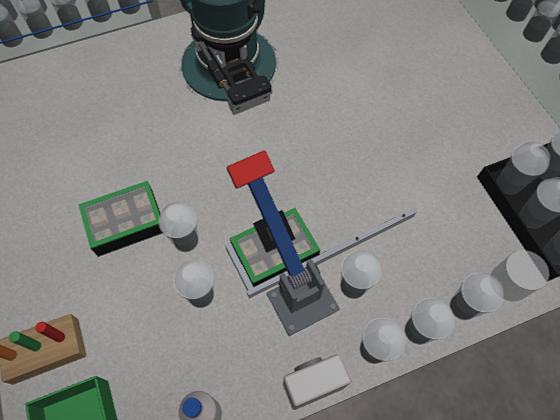

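The paddle is back at (250,169), where it started. The box is shut and home at (275,245), and the cups and other box are unmoved.

```bash
python3 -c "
from rig import robot
print(robot.sign_off())"
```

```text
the job is handed in; nothing more can be done
None
```

I've handed the job in; sign-off gave no verdict. The lid is shut and the box is home against the stop (within about 4 mm). I pressed the paddle at about 19 N for over a second, the arm rose slowly all the way, and the cups and other box look unmoved in the last picture.

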